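# Pack the drinks caddy and hold the strainer over the mug

### The arm

A 6-joint arm with a two-finger parallel gripper is mounted at the origin on a cart in front of the work surface, level with it; the furniture and walls round the work are solid. World frame = base frame: x ahead of the robot, y to its left, z up, the work surface at z = 0. Lengths are in m, angles in rad, forces in N, time in s.
With the tool pointing down it reaches from about 0.35 to 0.975 m from the base axis. Payload 4.9 kg.
Tool frame: the origin (TCP) lies between the finger pads; the fingertips stand 25 mm ahead of it and the grasp point (between the pads) lies 6 mm ahead of it; z points along the fingers, y is the line along which they close (so a half turn about z gives the same grasp; the last joint's range is limited). The gripper opens to 85 mm and grips with 20 to 120 N. Pads are 22 mm wide; open, the fingers measure 114 mm over their backs; the gripper's body (76 mm by 85 mm) begins 54 mm behind the grasp point. The pads swing forward as they close: fully open they stand 13 mm farther back than shut.
Start: joints at [-1.306, 0.053, 1.613, -0, 1.476, -0.119], TCP at [0.234, -0.58, 0.256] pointing down, gripper open.
Joint ranges: [-3.01, 3.01], [-1.01, 2.22], [0.06, 2.58], [-1.02, 4.17], [0.09, 2.62], [-3.14, 3.14]. Speed limits (rad/s): [2.57, 2.57, 3.14, 3.14, 3.14, 3.14].

### API

Orientations are given as a unit quaternion [w, x, y, z].
In Python, from plant import manip gives the robot as it stands.
- The arm moves only by the shell command python3 -m inch 'ROWS'. ROWS is JSON, a list of rows, each a list of 3 entries, a list of its own where there are three numbers: the shift along the tool's x, y, z in m, then the turn, a rotation vector about the tool's x, y, z in rad, then the opening, from 0 (shut) to 1 (fully open). A call has 1 to 8 rows; each row shifts and turns the commanded pose from where the row before left it, along the tool's axes as they then stand; what a row does not reach is not made up. A row lasts 1/10 s, in which the tool goes at most 50 mm and 8.59 degrees, less where a joint would pass 70% of its speed; a pose out of reach is approached as far as the arm can. A call with a gripper value outside its range is refused whole. The fingers move at their own pace and stop on an object; the grip force is fixed at half the most. Time passes only in rows, so rows that do not move let the fingers close. It gives the time, the measured TCP pose, the force, the opening and the grip force at its end, in the units of the state.
- manip.state(): the state, without advancing time (a new reading comes with each control period).
- manip.grab_frame(name): name is "scene" or "top" or "wrist"; returns (picture, depth): 384x512x3 uint8, red, green, blue; 384x512 float32, m along the optical axis (not along the pixel's ray), 0 where there is no reading.
- manip.camera_params(name): a dict with "camera_matrix" (3x3 intrinsics, pixels), "rvec" (rotation vector, rad) and "tvec" (3), from world to camera coordinates, as OpenCV has them. Camera axes: x right, y down, z forward; pixel columns grow to the right and rows downward; lengths in m; the calibration is good to about 2 mm. A picture is of the moment at which its call begins: read the wrist's pose just before it. camera_params takes no time and is no camera call; for the wrist camera it gives the pose at the moment of the call.
- manip.job_done(): hands the job in; it is judged then, once.
Trained networks look in the newest picture that a camera, given by its name, has taken for a name from the list of things; names that differ only in an ending like _2 or _b are one class to them, and where a whole thing is asked for, a point or a joint stands for the part that bears it (a point fixed in the world has none). Each returns a list of dicts, best first, with "score" (0 to 1); they miss things now and then, are a little off and sometimes report something else, mostly with a low value. They report only what shows in the picture. A call takes as long as a camera call. They do not tell look-alikes from the thing itself.
- manip.look_for(camera, label): "point" ([x, y, z] in m, in world coordinates, good to about 4 mm: the middle of the surface that is visible of it).
The state is a dict: "time": time; "joint_pos": joint angles; "joint_vel": joint speeds; "joint_efforts": joint torques, N m; "tool_pos": TCP position; "tool_rot": TCP orientation; "contact_force": force on the tool from outside, world axes, zero at the start; "ft_torque": the same for the moment, N m; "gripper_width": opening from 0.0 (shut) to 1.0 (fully open); "grasp_force": force on a finger pad.
Only numpy, scipy, OpenCV 4.12 (cv2) and the standard library are available. Lean on these libraries where they do the work, as an engineer would, in place of code of your own. Each camera call takes 0.05 s, during which the arm holds its last target. There are 200 camera calls.

### The job

Get the wooden drinks caddy ready for me to pour: pack the small tea carton and the brown-lidded jar side by side into its empty compartment, both upright on its floor, so that nothing slides when it is carried. Then take the tea strainer by its handle, carry it over the things in between, and finish holding it still and level with its bowl centred over the mouth of the glass mug in the caddy, about a centimetre above the rim and touching nothing; do not put it down or let go. Leave the mug standing in its compartment and the spice jar, salt shaker and water bottle where they are.

Things in the scene. Friction and masses are not known exactly. Their poses are not given: they have to be found in the camera images.
- caddy: Open wooden box, fixed, 133 mm (x) by 169 mm (y) outside; walls 6 mm thick, tops 32 mm above the worktop; floor 5 mm thick. A 5 mm divider (top 30 mm high) across its middle makes two compartments, each 121 (x) by 76 mm (y) inside, centred at y = -40.5 mm (empty, to be packed) and +40.5 mm (mug). Low brass handles on both y ends. Origin: centre of the underside, z up.
- free_compartment (a point): Centre of the floor of the caddy's empty compartment, 5 mm above the worktop; axes as the caddy: 121 mm free along x, 76 mm along y.
- tea_box: Small closed pale yellow-green carton, 50 mm (its x) by 72 mm (its y) by 45 mm high. About 0.06 kg. Origin at the centre of its underside, z up.
- cocoa_jar: Small round glass jar with a brown screw lid, 62 mm across and 77 mm high (the lid, 58 mm across, is the top 17 mm). About 0.24 kg. Origin at the centre of its underside, z up.
- tea_strainer: Red plastic tea strainer, 177 mm long, lying with its bowl down. Round bowl 69 mm across and 22 mm high, centred at y = +45 mm. Flat straight handle along y from y = +11 to y = -86 mm, 12 mm wide (x), from 19 to 25 mm above the bowl's underside. About 0.035 kg. Origin between bowl and handle's end, on the bowl's underside plane; z up.
- strainer_bowl (a point): Centre of the underside of the strainer's bowl; axes as the strainer.
- glass_mug: Clear glass mug with a brown patch at the bottom, loose, standing in the caddy's +y compartment; 90 mm high, about 69 mm across, handle to its -y. Origin at its underside, 12.5 mm off the centre of the round body; z up.
- mug_mouth (a point): Centre of the glass mug's round mouth at rim height, 90 mm above its underside; z up.
- spice_jar: Round spice jar with green cap, 46 mm across, 106 mm high, loose, not to be disturbed. Origin at the centre of its underside.
- salt_shaker: Round salt shaker, 44 mm across, 90 mm high, loose, not to be disturbed. Origin at the centre of its underside.
- water_bottle: Tall clear plastic water bottle, full, 65 mm across, 212 mm high, loose, not to be disturbed. Origin at the centre of its underside.
Things that resemble listed ones, but are neither listed nor needed, are in the scene too. What is shaped like the tea_box but turquoise is not meant.

How it is judged:
On the way, in this order (a step that is already met when the one before it is completed fails the run):
1. tea carton and jar both stand upright on the floor of the caddy's free compartment, let go (x of tea_box in the frame of caddy between -0.0605 and 0.0605 m and y of tea_box in the frame of caddy between -0.0785 and -0.0025 m and z of tea_box in the frame of caddy between 0.002 and 0.009 m and angle between each of tea_box, cocoa_jar's own z axis and vertical below 0.1 rad and x of cocoa_jar in the frame of caddy between -0.0605 and 0.0605 m and y of cocoa_jar in the frame of caddy between -0.0785 and -0.0025 m and z of cocoa_jar in the frame of caddy between 0.002 and 0.009 m and contact force between each of tea_box, cocoa_jar and the fingers below 0.05 N), for 0.2 s.
2. the strainer is held still and level, centred just above the mug's mouth, touching nothing but the fingers (horizontal distance between strainer_bowl and mug_mouth below 0.01 m and z of strainer_bowl in the frame of mug_mouth between 0.003 and 0.022 m and angle between tea_strainer's own z axis and vertical below 0.17 rad and linear speed of tea_strainer below 0.03 m/s and angular speed of tea_strainer below 0.3 rad/s and contact force between tea_strainer and the fingers above 0.5 N and contact force between tea_strainer and glass_mug below 0.02 N and contact force between tea_strainer and caddy below 0.02 N and contact force between tea_strainer and tea_box below 0.02 N and contact force between tea_strainer and cocoa_jar below 0.02 N and contact force between tea_strainer and spice_jar below 0.02 N and contact force between tea_strainer and salt_shaker below 0.02 N and contact force between tea_strainer and water_bottle below 0.02 N), for 0.3 s.
At the end, for the whole second after the job is handed in: Strainer held still, level within 10 degrees, bowl centre within 10 mm sideways of the mug mouth centre, underside 3 to 22 mm above the rim, touching only the fingers; carton and jar upright on the floor of the caddy's -y compartment, mug upright in the other (all of step 2 and x of tea_box in the frame of caddy between -0.0605 and 0.0605 m and y of tea_box in the frame of caddy between -0.0785 and -0.0025 m and z of tea_box in the frame of caddy between 0.002 and 0.009 m and angle between each of tea_box, cocoa_jar, glass_mug's own z axis and vertical below 0.1 rad and x of cocoa_jar in the frame of caddy between -0.0605 and 0.0605 m and y of cocoa_jar in the frame of caddy between -0.0785 and -0.0025 m and z of cocoa_jar in the frame of caddy between 0.002 and 0.009 m and z of glass_mug in the frame of caddy between 0.002 and 0.009 m and y of mug_mouth in the frame of caddy between 0.0025 and 0.0785 m); the arm keeps its last pose, push and grip.
It fails at once if the spice jar is pushed more than 3 cm or tipped (distance of spice_jar from where it was at the start of the episode above 0.03 m or angle between spice_jar's own z axis and vertical above 0.35 rad).
It fails at once if the salt shaker is pushed more than 3 cm or tipped (distance of salt_shaker from where it was at the start of the episode above 0.03 m or angle between salt_shaker's own z axis and vertical above 0.35 rad).
It fails at once if the water bottle is pushed more than 3 cm or tipped (distance of water_bottle from where it was at the start of the episode above 0.03 m or angle between water_bottle's own z axis and vertical above 0.35 rad).
It fails at once if the glass mug is tipped or lifted out of its compartment (angle between glass_mug's own z axis and vertical above 0.35 rad or z of glass_mug in the frame of caddy above 0.03 m).
It also fails if it takes over 72 s, if anything falls off the work surface, if the arm or the gripper's body presses on something with over 40 N, if the wrist force passes 120 N, or if a joint passes its speed limit or range.

## Working session

There is one attempt and no reset: what is moved stays moved. The work goes in short steps, Python scripts to look and compute and a shell command to move; the robot and the scene stay as the last step left them, time stands still between calls to the robot, and variables do not carry over. Pictures are saved under pics/ and viewed, at most 10 in all, crops included, and the job is handed in when it is done.

```bash
ls; mkdir -p pics; cat > h.py <<'E'
import numpy as np, cv2
from plant import manip
from scipy.spatial.transform import Rotation as R
def snap(n,f=None):
    p=manip.camera_params(n); im,d=manip.grab_frame(n)
    if f: cv2.imwrite('pics/'+f,im[:,:,::-1])
    return im,d,p
def cloud(d,p):
    K=np.array(p['camera_matrix']); v,u=np.mgrid[:d.shape[0],:d.shape[1]]
    c=np.stack([(u-K[0,2])/K[0,0]*d,(v-K[1,2])/K[1,1]*d,d],-1)
    r=R.from_rotvec(np.ravel(p['rvec'])).as_matrix()
    w=(c-np.ravel(p['tvec']))@r
    w[d==0]=np.nan
    return w
E
python3 - <<'E'
from h import *
im,d,p=snap('top','top1.png'); np.savez('top1.npz',w=cloud(d,p),im=im)
for l in ['caddy','tea_box','cocoa_jar','tea_strainer','glass_mug','spice_jar','salt_shaker','water_bottle']:
    print(l,[(np.round(o['point'],3).tolist(),round(o['score'],2)) for o in manip.look_for('top',l)][:4])
im2,d2,p2=snap('scene','scene1.png'); np.savez('scene1.npz',w=cloud(d2,p2),im=im2)
print(manip.state())
E
```

```text
pics
caddy [([0.542, 0.187, 0.007], 0.75)]
tea_box [([0.385, 0.279, 0.044], 0.77), ([0.403, -0.431, 0.046], 0.67), ([0.602, -0.079, 0.044], 0.63)]
cocoa_jar [([0.437, -0.028, 0.077], 0.7)]
tea_strainer [([0.516, -0.313, 0.012], 0.67)]
glass_mug [([0.553, 0.254, 0.052], 0.97)]
spice_jar [([0.426, -0.15, 0.107], 0.71)]
salt_shaker [([0.593, -0.419, 0.078], 0.48)]
water_bottle [([0.72, 0.032, 0.169], 0.63)]
{'time': 0.5, 'joint_pos': array([-1.30597494e+00,  5.27427319e-02,  1.61295456e+00,  2.14519701e-05,
        1.47597926e+00, -1.18999976e-01]), 'joint_vel': array([-3.18652582e-04, -1.66915839e-04, -9.99091882e-04, -4.40764869e-05,
        1.02455800e-04, -1.18480357e-03]), 'joint_efforts': array([ 1.12018563e-05, -3.93217456e+01, -3.70025396e+01, -1.22390111e-04,
        1.38116335e-03,  1.37275697e-07]), 'tool_pos': array([ 0.23403808, -0.57949   ,  0.25624443]), 'tool_rot': array([-4.26133341e-05,  9.81641786e-01,  1.90733850e-01,  7.59372255e-06]), 'contact_force': array([-0.25504558,  0.00993736,  0.36494514]), 'ft_torque': array([-0.02106021, -0.03710439,  0.05799993]), 'grasp_force': 0.0, 'gripper_width': 0.9992124115477581}
```

View pics/top1.png

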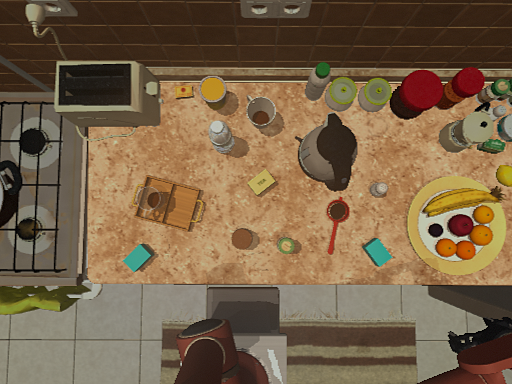

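View pics/scene1.png

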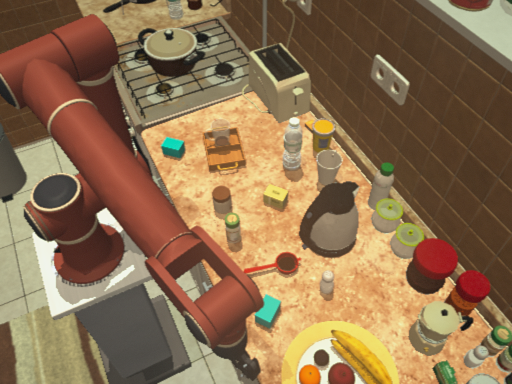

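Top view: caddy at (170,202) with the mug in its left compartment; yellow carton (262,182); jar (242,239); strainer bowl (338,211) with handle toward (331,252); spice jar (286,245); bottle (221,137). Two turquoise decoys.

```bash
python3 - <<'E'
from h import *
z=np.load('top1.npz'); w=z['w']; hsv=cv2.cvtColor(z['im'],cv2.COLOR_RGB2HSV)
def rect(m,n):
    P=w[m][:,:2].astype(np.float32); r=cv2.minAreaRect(P*1000); print(n,len(P),np.round(r[0],1),np.round(r[1],1),round(r[2],1),'med',np.round(np.median(w[m],0),4),'ext',np.round(w[m].min(0),3),np.round(w[m].max(0),3))
X,Y,Z=w[...,0],w[...,1],w[...,2]
def near(x,y,r): return np.hypot(X-x,Y-y)<r
print('table z',np.nanmedian(Z[near(.5,-.2,.05)]))
rect(near(.602,-.079,.06)&(Z>.04),'tea')
rect(near(.437,-.028,.05)&(Z>.07),'jar')
rect(near(.426,-.15,.04)&(Z>.095),'spice')
rect(near(.72,.032,.06)&(Z>.02),'bottle')
rect(near(.593,-.419,.05)&(Z>.07),'salt')
m=near(.52,-.313,.14)&((hsv[...,0]<6)|(hsv[...,0]>174))&(hsv[...,1]>170)&(Z>.008)&(Z<.04)
rect(m,'strainer'); P=w[m];o=np.argsort(P[:,0]); print(np.round(P[o[::12]],3).tolist())
rect(near(.542,.187,.12)&(Z>.026)&(Z<.036),'caddywalls')
m=near(.542,.187,.12)&(Z>.04); rect(m,'mug'); 
m=near(.55,-.3,.14)&(Z>.05); print('kettle?',np.round(w[m].min(0),3),np.round(w[m].max(0),3))
E
```

```text
table z 0.00038135439309505784
tea 378 [608.1 -81. ] [48.4 70.5] 38.3 med [ 0.6073 -0.0804  0.0454] ext [ 0.568 -0.122  0.04 ] [ 0.647 -0.042  0.053]
jar 330 [438.9 -24.5] [57.1 54.7] 0.1 med [ 0.439  -0.0258  0.0775] ext [ 0.41  -0.052  0.071] [0.468 0.003 0.085]
spice 209 [ 422.1 -150.4] [44.3 41.9] 89.8 med [ 0.421  -0.1503  0.1061] ext [ 0.401 -0.173  0.096] [ 0.443 -0.128  0.111]
bottle 613 [731.9  35.6] [61.8 61.4] 56.6 med [0.719  0.0303 0.1719] ext [0.701 0.003 0.021] [0.762 0.068 0.218]
salt 116 [ 588.8 -429.4] [33.1 30.1] 4.7 med [ 0.5872 -0.4281  0.0851] ext [ 0.572 -0.445  0.07 ] [ 0.605 -0.414  0.093]
strainer 200 [ 480.6 -313.7] [168.4  66.5] 0.5 med [ 0.4798 -0.2983  0.023 ] ext [ 0.396 -0.347  0.008] [ 0.565 -0.28   0.03 ]
[[0.396, -0.285, 0.025], [0.405, -0.291, 0.025], [0.411, -0.288, 0.026], [0.42, -0.288, 0.024], [0.429, -0.292, 0.024], [0.441, -0.298, 0.022], [0.453, -0.298, 0.023], [0.465, -0.299, 0.021], [0.477, -0.301, 0.025], [0.486, -0.309, 0.018], [0.492, -0.326, 0.022], [0.501, -0.336, 0.019], [0.513, -0.284, 0.021], [0.525, -0.34, 0.015], [0.543, -0.289, 0.027], [0.552, -0.299, 0.022], [0.556, -0.312, 0.02]]
caddywalls 491 [544.9 201.4] [208.2 133.1] 75.3 med [0.5384 0.2027 0.0312] ext [0.461 0.097 0.026] [0.629 0.306 0.036]
mug 332 [548.4 238.8] [81.2 68.7] 20.7 med [0.553  0.2553 0.0768] ext [0.498 0.207 0.04 ] [0.587 0.274 0.101]
kettle? [ 0.571 -0.438  0.05 ] [ 0.69  -0.211  0.226]
```

```bash
cat >> h.py <<'E'
def go(x,y,z,yaw):
    s=manip.state(); q=s['tool_rot']; r=R.from_quat([q[1],q[2],q[3],q[0]]); 
    a=np.radians(yaw); t=R.from_matrix(np.array([[np.cos(a),np.sin(a),0],[np.sin(a),-np.cos(a),0],[0,0,-1]]))
    print('t',round(s['time'],2),'at',np.round(s['tool_pos'],4),'turn first',np.round((r.inv()*t).as_rotvec(),3),'then shift',np.round(t.inv().apply(np.array([x,y,z])-s['tool_pos']),4),'F',np.round(s['contact_force'],1),'w',round(s['gripper_width'],3),'g',round(s['grasp_force'],1))
E
python3 -c "
from h import *
go(.46,.1,.33,75.3)"
```

```text
t 0.5 at [ 0.234  -0.5795  0.2562] turn first [-0.   -0.   -0.93] then shift [ 0.7146  0.0461 -0.0738] F [-0.3  0.   0.4] w 0.999 g 0.0
```

```bash
python3 -m inch '[[[0,0,-0.01],[0,0,-0.133],1],[[0,0,-0.01],[0,0,-0.133],1],[[0,0,-0.01],[0,0,-0.133],1],[[0,0,-0.01],[0,0,-0.133],1],[[0,0,-0.01],[0,0,-0.133],1],[[0,0,-0.01],[0,0,-0.133],1],[[0,0,-0.014],[0,0,-0.132],1]]' && python3 -m inch '[[[0.045,0.003,0],[0,0,0],1],[[0.045,0.003,0],[0,0,0],1],[[0.045,0.003,0],[0,0,0],1],[[0.045,0.003,0],[0,0,0],1],[[0.045,0.003,0],[0,0,0],1],[[0.045,0.003,0],[0,0,0],1],[[0.045,0.003,0],[0,0,0],1],[[0.045,0.003,0],[0,0,0],1]]' && python3 -m inch '[[[0.045,0.003,0],[0,0,0],1],[[0.045,0.003,0],[0,0,0],1],[[0.045,0.003,0],[0,0,0],1],[[0.045,0.003,0],[0,0,0],1],[[0.045,0.003,0],[0,0,0],1],[[0.045,0.003,0],[0,0,0],1],[[0.045,0.003,0],[0,0,0],1],[[0.04,0.002,0],[0,0,0],1]]'
python3 - <<'E'
from h import *
go(.46,.1,.33,75.3)
im,d,p=snap('wrist','wr1.png'); np.savez('wr1.npz',w=cloud(d,p),im=im)
for l in ['caddy','glass_mug','cocoa_jar']: print(l,manip.look_for('wrist',l)[:2])
E
```

```text
time: 1.2
tool_pos: [0.234, -0.5792, 0.3301]
tool_rot: [-0.001, 0.79, 0.613, 0.0]
contact_force: [0.2, 0.6, -0.4]
gripper_width: 1.0
grasp_force: 0.0
time: 2.0
tool_pos: [0.3489, -0.2357, 0.3305]
tool_rot: [0.0, 0.792, 0.61, 0.0]
contact_force: [0.9, -0.5, 1.7]
gripper_width: 1.001
grasp_force: 0.0
time: 2.8
tool_pos: [0.4614, 0.1023, 0.3306]
tool_rot: [0.0, 0.792, 0.611, 0.0]
contact_force: [1.2, 0.2, -0.2]
gripper_width: 0.995
grasp_force: 0.0
t 2.8 at [0.4614 0.1023 0.3306] turn first [ 0.001 -0.     0.001] then shift [-0.0026 -0.0008  0.0006] F [ 1.2  0.2 -0.2] w 0.995 g 0.0
caddy [{'point': [0.535, 0.1879, 0.003], 'score': 0.65}]
glass_mug [{'point': [0.5613, 0.2518, 0.0538], 'score': 0.57}]
cocoa_jar [{'point': [0.4423, -0.0113, 0.0753], 'score': 0.83}]
```

View pics/wr1.png

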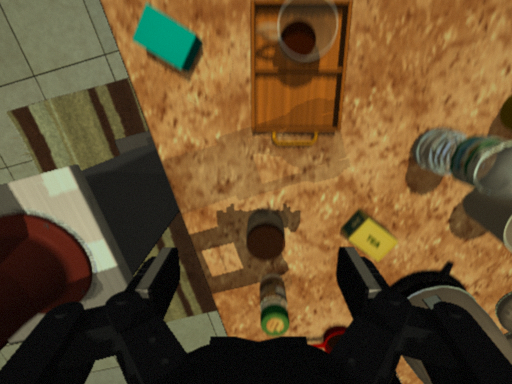

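Wrist view: free compartment at about (255-340, 73-132), mug (305,30) with its handle toward image-left (263,35), i.e. not over the divider. Refining caddy, mug, jar and carton from this closer cloud.

```bash
python3 - <<'E'
from h import *
z=np.load('wr1.npz'); w=z['w']; X,Y,Z=w[...,0],w[...,1],w[...,2]
def near(x,y,r): return np.hypot(X-x,Y-y)<r
def rect(m,n):
    P=w[m][:,:2].astype(np.float32); r=cv2.minAreaRect(P*1000); print(n,len(P),np.round(r[0],1),np.round(r[1],1),round(r[2],1),'med',np.round(np.median(w[m],0),4))
rect(near(.608,-.081,.055)&(Z>.04)&(Z<.05),'tea'); rect(near(.44,-.025,.05)&(Z>.072),'jar')
print('table',np.nanmedian(Z[near(.5,.0,.04)]))
a=np.radians(-14.7); 
def loc(P,a,c=(.545,.201)): 
    d=P[:,:2]-c; return np.c_[d@[np.cos(a),np.sin(a)],d@[-np.sin(a),np.cos(a)]]
m=near(.545,.201,.11)&(Z>.026)&(Z<.036); P=w[m]
for deg in (-17,-16,-15,-14.7,-14,-13,-12):
    q=loc(P,np.radians(deg)); q=q[q[:,1]<.02]
    l=q[(q[:,0]<-.05)]; r=q[(q[:,0]>.05)]
    e=q[(q[:,1]<-.07)&(q[:,1]>-.1)&(abs(q[:,0])<.05)]; dv=q[(abs(q[:,1])<.012)&(abs(q[:,0])<.05)]
    print(deg,'L',l[:,0].mean().round(4),l[:,0].std().round(4),'R',r[:,0].mean().round(4),r[:,0].std().round(4),'end',np.median(e[:,1]).round(4),e[:,1].std().round(4),'div',np.median(dv[:,1]).round(4),len(dv))
m=near(.555,.24,.08)&(Z>.084)&(Z<.1); rect(m,'mugrim'); P=w[m]
A=np.c_[2*P[:,:2],np.ones(len(P))]; s=np.linalg.lstsq(A,(P[:,:2]**2).sum(1),rcond=None)[0]; print('rim circ',s[:2],np.sqrt(s[2]+s[0]**2+s[1]**2))
E
```

```text
tea 1150 [608.5 -79.5] [48.3 70.8] 38.0 med [ 0.608  -0.0775  0.0441]
jar 1077 [440. -23.] [58.4 58. ] 5.9 med [ 0.4406 -0.0216  0.0764]
table -0.0008886348470442699
-17 L -0.0612 0.0034 R 0.0623 0.0037 end -0.0779 0.002 div 0.0028 284
-16 L -0.0616 0.0034 R 0.0619 0.0035 end -0.0778 0.0017 div 0.0027 283
-15 L -0.0619 0.0036 R 0.0615 0.0034 end -0.0782 0.0016 div 0.003 283
-14.7 L -0.0621 0.0036 R 0.0615 0.0032 end -0.0783 0.0016 div 0.0032 283
-14 L -0.0623 0.0038 R 0.0611 0.0032 end -0.0779 0.0017 div 0.0027 283
-13 L -0.0628 0.0039 R 0.0607 0.0032 end -0.0778 0.0018 div 0.0028 286
-12 L -0.0632 0.0042 R 0.0604 0.0032 end -0.0779 0.0021 div 0.0028 286
mugrim 644 [554.7 241.9] [68.7 68.2] 26.5 med [0.5691 0.2413 0.0934]
rim circ [0.55404072 0.24142179] 0.032843271777140616
```

```bash
python3 -c "
from h import *
go(.6085,-.08,.13,128.1)"
```

```text
t 3.0 at [0.4611 0.1007 0.3302] turn first [-0.001  0.    -0.92 ] then shift [-0.2331  0.0044  0.2002] F [-0.5  0.4 -0.1] w 0.997 g 0.0
```

```bash
python3 -m inch '[[[0,0,0.01],[0,0,-0.131],1],[[0,0,0.01],[0,0,-0.131],1],[[0,0,0.01],[0,0,-0.131],1],[[0,0,0.01],[0,0,-0.131],1],[[0,0,0.01],[0,0,-0.132],1],[[0,0,0.01],[0,0,-0.132],1],[[0,0,0.01],[0,0,-0.132],1]]' && python3 -m inch '[[[-0.033,0.001,0.018],[0,0,0],1],[[-0.033,0.001,0.018],[0,0,0],1],[[-0.033,0.001,0.018],[0,0,0],1],[[-0.033,0.001,0.018],[0,0,0],1],[[-0.033,0.001,0.018],[0,0,0],1],[[-0.033,0,0.02],[0,0,0],1],[[-0.035,0,0.02],[0,0,0],1],[[0,0,0],[0,0,0],1]]'
python3 -c "
from h import *
go(.6085,-.08,.052,128.1)"
```

```text
time: 3.7
tool_pos: [0.4611, 0.0985, 0.2601]
tool_rot: [0.0, 0.437, 0.899, -0.0]
contact_force: [-0.5, 0.1, -0.5]
gripper_width: 1.001
grasp_force: 0.0
time: 4.5
tool_pos: [0.6076, -0.0848, 0.1266]
tool_rot: [-0.002, 0.441, 0.898, -0.001]
contact_force: [-1.0, 0.5, 0.1]
gripper_width: 0.999
grasp_force: 0.0
t 4.5 at [ 0.6076 -0.0848  0.1266] turn first [-0.004 -0.003 -0.008] then shift [0.0032 0.0036 0.0746] F [-1.   0.5  0.1] w 0.999 g 0.0
```

```bash
python3 -m inch '[[[0,0,0.01],[0,0,0],1],[[0,0,0.01],[0,0,0],1],[[0,0,0.005],[0,0,0],1],[[0,0,0],[0,0,0],1],[[0,0,0],[0,0,0],1]]'
python3 -c "
from h import *
go(.6085,-.08,.052,128.1)"
```

```text
time: 5.0
tool_pos: [0.6085, -0.0799, 0.1057]
tool_rot: [0.0, 0.438, 0.899, 0.0]
contact_force: [0.6, 0.4, 0.0]
gripper_width: 1.0
grasp_force: 0.0
t 5.0 at [ 0.6085 -0.0799  0.1057] turn first [ 0.     0.    -0.001] then shift [-0.0001 -0.      0.0537] F [0.6 0.4 0. ] w 1.0 g 0.0
```

Settled exactly. Descend, grip, and lift.

```bash
python3 -m inch '[[[0,0,0.015],[0,0,0],1],[[0,0,0.015],[0,0,0],1],[[0,0,0.015],[0,0,0],1],[[0,0,0.009],[0,0,0],1],[[0,0,0],[0,0,0],1],[[0,0,0],[0,0,0],0.3],[[0,0,0],[0,0,0],0.3],[[0,0,0],[0,0,0],0.3]]' && python3 -m inch '[[[0,0,0],[0,0,0],0.3],[[0,0,0],[0,0,0],0.3],[[0,0,0],[0,0,0],0.3],[[0,0,0],[0,0,0],0.3],[[0,0,0],[0,0,0],0.3],[[0,0,0],[0,0,0],0.3]]'
```

```text
time: 5.8
tool_pos: [0.6098, -0.0808, 0.0531]
tool_rot: [0.001, 0.438, 0.899, 0.0]
contact_force: [-2.3, 0.2, 0.7]
gripper_width: 0.565
grasp_force: 64.6
time: 6.4
tool_pos: [0.6095, -0.0807, 0.0526]
tool_rot: [0.001, 0.438, 0.899, 0.0]
contact_force: [1.0, 0.1, 5.8]
gripper_width: 0.572
grasp_force: 65.4
```

```bash
python3 -m inch '[[[0,0,-0.01],[0,0,0],0.3],[[0,0,-0.02],[0,0,0],0.3],[[0,0,-0.03],[0,0,0],0.3],[[0,0,-0.03],[0,0,0],0.3],[[0,0,-0.03],[0,0,0],0.3],[[0,0,-0.02],[0,0,0],0.3]]' && python3 -m inch '[[[0,0,0],[0,0,0.12],0.3],[[0,0,0],[0,0,0.12],0.3],[[0,0,0],[0,0,0.12],0.3],[[0,0,0],[0,0,0.12],0.3],[[0,0,0],[0,0,0.12],0.3],[[0,0,0],[0,0,0.12],0.3],[[0,0,0],[0,0,0.12],0.3],[[0,0,0],[0,0,0.087],0.3]]'
python3 -c "
from h import *
go(.5039,.1732,.15,75)"
```

```text
time: 7.0
tool_pos: [0.6087, -0.0805, 0.1936]
tool_rot: [0.001, 0.438, 0.899, 0.0]
contact_force: [0.9, 0.3, -0.1]
gripper_width: 0.57
grasp_force: 64.7
time: 7.8
tool_pos: [0.6078, -0.0803, 0.1907]
tool_rot: [-0.001, 0.795, 0.606, -0.001]
contact_force: [-0.3, -0.7, -1.2]
gripper_width: 0.566
grasp_force: 64.7
t 7.8 at [ 0.6078 -0.0803  0.1907] turn first [-0.002 -0.    -0.006] then shift [ 0.2179 -0.166   0.0407] F [-0.3 -0.7 -1.2] w 0.566 g 64.7
```

```bash
python3 -m inch '[[[0.031,-0.024,0],[0,0,0],0.3],[[0.031,-0.024,0],[0,0,0],0.3],[[0.031,-0.024,0],[0,0,0],0.3],[[0.031,-0.024,0.01],[0,0,0],0.3],[[0.031,-0.024,0.01],[0,0,0],0.3],[[0.031,-0.023,0.01],[0,0,0],0.3],[[0.032,-0.023,0.01],[0,0,0],0.3],[[0,0,0],[0,0,0],0.3]]' && python3 -m inch '[[[0,0,0],[0,0,0],0.3],[[0,0,0],[0,0,0],0.3]]'
python3 - <<'E'
from h import *
go(.5039,.1732,.15,75)
im,d,p=snap('wrist','wr2.png'); np.savez('wr2.npz',w=cloud(d,p),im=im)
E
```

```text
time: 8.6
tool_pos: [0.5016, 0.1762, 0.1488]
tool_rot: [-0.002, 0.792, 0.61, -0.002]
contact_force: [-1.0, -0.3, -0.6]
gripper_width: 0.568
grasp_force: 64.7
time: 8.8
tool_pos: [0.5055, 0.1726, 0.1516]
tool_rot: [0.0, 0.794, 0.608, 0.0]
contact_force: [-0.0, 0.5, -1.3]
gripper_width: 0.575
grasp_force: 64.7
t 8.8 at [0.5055 0.1726 0.1516] turn first [ 0.     0.    -0.003] then shift [ 0.0002 -0.0017  0.0016] F [-0.   0.5 -1.3] w 0.575 g 64.7
```

View pics/wr2.png

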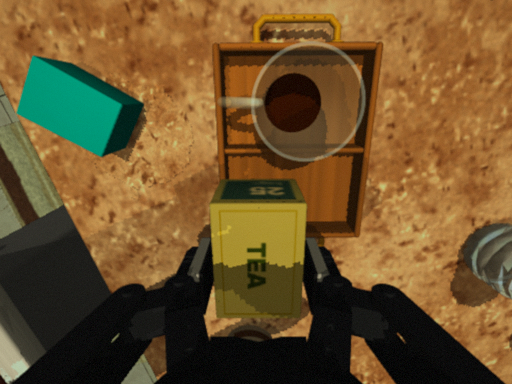

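The held carton (257,250) is square in the jaws, with the free compartment beyond it at (225-360,155-235). I'll measure carton offset and caddy from this view.

```bash
python3 - <<'E'
from h import *
z=np.load('wr2.npz'); w=z['w']; X,Y,Z=w[...,0],w[...,1],w[...,2]
hsv=cv2.cvtColor(z['im'],cv2.COLOR_RGB2HSV)
m=(hsv[...,0]>22)&(hsv[...,0]<36)&(hsv[...,1]>90)&(Z>.12)&(Z<.16)&(np.hypot(X-.504,Y-.173)<.06)
a=np.radians(-15); U=np.array([[np.cos(a),np.sin(a)],[-np.sin(a),np.cos(a)]])
q=(w[m][:,:2]-[.5458,.2039])@U.T
print('box z',np.median(w[m][:,2]),'x',np.percentile(q[:,0],[1,99]).round(4),'y',np.percentile(q[:,1],[.5,1,3,97,99,99.5]).round(4),cv2.minAreaRect((q*1000).astype(np.float32)))
s=(Z>.025)&(Z<.036)&(np.hypot(X-.5458,Y-.2039)<.12); q=(w[s][:,:2]-[.5458,.2039])@U.T
for n,k in dict(R=(abs(q[:,0]-.063)<.008),L=(abs(q[:,0]+.063)<.008)&(q[:,1]>-.02),end=(abs(q[:,1]+.0815)<.008)&(abs(q[:,0])<.05),div=(abs(q[:,1])<.008)&(abs(q[:,0])<.05),far=(abs(q[:,1]-.0815)<.008)&(abs(q[:,0])<.05)).items():
    e=q[k]; i=int(abs(np.ptp(e[:,1]))>np.ptp(e[:,0])) if len(e) else 0
    print(n,len(e),np.median(e,0).round(4),'slope deg',np.degrees(np.polyfit(e[:,i],e[:,1-i],1)[0]).round(2))
s=(Z>.085)&(Z<.1)&(np.hypot(X-.555,Y-.242)<.05);P=w[s]
A=np.c_[2*P[:,:2],np.ones(len(P))]; v=np.linalg.lstsq(A,(P[:,:2]**2).sum(1),rcond=None)[0]; print('rim',v[:2],np.sqrt(v[2]+v[0]**2+v[1]**2))
go(.5039,.1732,.15,75)
E
```

```text
box z 0.14337154357104603 x [-0.0542 -0.0073] y [-0.0742 -0.0736 -0.0718 -0.0052 -0.005  -0.0048] ((-31.284221649169922, -40.02320861816406), (71.21990203857422, 73.69983673095703), 89.08145141601562)
R 1763 [0.0619 0.0137] slope deg -0.21
L 1058 [-0.0627  0.036 ] slope deg 0.25
end 264 [ 0.0321 -0.0795] slope deg 0.07
div 292 [-0.0297  0.0002] slope deg -0.1
far 822 [-0.0184  0.0813] slope deg 0.4
rim [0.55481225 0.24182524] 0.032520053939277975
t 8.85 at [0.5058 0.1724 0.1518] turn first [ 0.001  0.    -0.003] then shift [ 0.0003 -0.002   0.0018] F [ 0.1 -0.  -0.8] w 0.566 g 64.7
```

```bash
python3 -m inch '[[[-0.001,-0.0015,0.02],[0,0,0],0.3],[[0,0,0.02],[0,0,0],0.3],[[0,0,0.015],[0,0,0],0.3],[[0,0,0],[0,0,0],0.3],[[0,0,0],[0,0,0],0.3]]'; python3 -c "
from h import *
go(.5039,.1732,.0575,75)"
```

```text
time: 9.35
tool_pos: [0.5038, 0.1722, 0.0965]
tool_rot: [-0.0, 0.794, 0.608, -0.0]
contact_force: [-0.2, 0.6, -0.5]
gripper_width: 0.565
grasp_force: 64.7
t 9.35 at [0.5038 0.1722 0.0965] turn first [-0.     0.    -0.003] then shift [ 0.001  -0.0002  0.039 ] F [-0.2  0.6 -0.5] w 0.565 g 64.7
```

```bash
python3 -m inch '[[[0,0,0.01],[0,0,0],0.3],[[0,0,0.008],[0,0,0],0.3],[[0,0,0.006],[0,0,0],0.3],[[0,0,0.005],[0,0,0],0.3],[[0,0,0.005],[0,0,0],0.3],[[0,0,0.003],[0,0,0],0.3],[[0,0,0.002],[0,0,0],0.3],[[0,0,0],[0,0,0],0.3]]'; python3 -c "
from h import *
go(.5039,.1732,.0575,75)"
```

```text
time: 10.15
tool_pos: [0.5038, 0.1728, 0.0576]
tool_rot: [0.0, 0.794, 0.608, 0.0]
contact_force: [0.1, -0.1, -0.8]
gripper_width: 0.574
grasp_force: 64.7
t 10.15 at [0.5038 0.1728 0.0576] turn first [ 0.    -0.    -0.002] then shift [ 0.0004 -0.      0.0001] F [ 0.1 -0.1 -0.8] w 0.574 g 64.7
```

```bash
python3 -m inch '[[[0,0,0.001],[0,0,0],0.3],[[0,0,0],[0,0,0],0.3],[[0,0,0],[0,0,0],0.75],[[0,0,0],[0,0,0],0.75],[[0,0,0],[0,0,0],0.75],[[0,0,0],[0,0,0],0.75],[[0,0,-0.01],[0,0,0],0.75],[[0,0,-0.02],[0,0,0],0.75]]' && python3 -m inch '[[[0,0,-0.03],[0,0,0],1],[[0,0,-0.035],[0,0,0],1],[[0,0,-0.03],[0,0,0],1],[[-0.045,0,0],[0,0,0],1],[[-0.045,0,0],[0,0,0],1],[[-0.04,0,0],[0,0,0],1],[[0,0,0],[0,0,0],1],[[0,0,0],[0,0,0],1]]'; python3 - <<'E'
from h import *
im,d,p=snap('wrist'); w=cloud(d,p); X,Y,Z=w[...,0],w[...,1],w[...,2]
a=np.radians(-15); U=np.array([[np.cos(a),np.sin(a)],[-np.sin(a),np.cos(a)]])
m=(Z>.042)&(Z<.062)&(np.hypot(X-.5039,Y-.1732)<.055)
q=(w[m][:,:2]-[.5458,.2039])@U.T; q=q[q[:,1]<-.001]
print('box',len(q),np.median(w[m][:,2]),np.percentile(q,[1,99],axis=0).round(4),cv2.minAreaRect((q*1000).astype(np.float32)))
m=(Z>.072)&(np.hypot(X-.44,Y+.023)<.05)&(Z<.085);P=w[m]
print('jar',len(P),cv2.minEnclosingCircle((P[:,:2]*1000).astype(np.float32)),np.median(P[:,2]))
go(.44,-.023,.14,75)
E
```

```text
time: 10.95
tool_pos: [0.5021, 0.1724, 0.0852]
tool_rot: [-0.001, 0.794, 0.608, -0.002]
contact_force: [0.4, -0.8, 0.5]
gripper_width: 0.755
grasp_force: 0.0
time: 11.75
tool_pos: [0.4697, 0.0466, 0.1821]
tool_rot: [0.0, 0.795, 0.607, 0.001]
contact_force: [0.1, 0.3, -0.0]
gripper_width: 1.0
grasp_force: 0.0
box 4974 0.0492907960088907 [[-0.0563 -0.0756]
 [-0.0093 -0.0164]] ((-32.749759674072266, -45.70904541015625), (60.063838958740234, 48.45138168334961), 89.91398620605469)
jar 2644 ((440.0999755859375, -23.344579696655273), 29.937849044799805) 0.07648364617624821
t 11.8 at [0.4698 0.0473 0.1819] turn first [ 0.001 -0.001 -0.003] then shift [-0.0756 -0.0106  0.0419] F [ 1.2 -0.5  0.6] w 1.001 g 0.0
```

```bash
python3 -m inch '[[[-0.025,-0.0035,0],[0,0,0],1],[[-0.025,-0.0035,0],[0,0,0],1],[[-0.0256,-0.0036,0],[0,0,0],1],[[0,0,0.015],[0,0,0],1],[[0,0,0.015],[0,0,0],1],[[0,0,0.012],[0,0,0],1],[[0,0,0],[0,0,0],1],[[0,0,0],[0,0,0],1]]'; python3 -c "
from h import *
go(.44,-.0233,.067,75)"
```

```text
time: 12.6
tool_pos: [0.4397, -0.0223, 0.139]
tool_rot: [-0.0, 0.794, 0.608, -0.0]
contact_force: [-0.1, -0.9, 0.8]
gripper_width: 0.997
grasp_force: 0.0
t 12.6 at [ 0.4397 -0.0223  0.139 ] turn first [-0.001 -0.    -0.001] then shift [-0.0009  0.0006  0.072 ] F [-0.1 -0.9  0.8] w 0.997 g 0.0
```

```bash
python3 -m inch '[[[-0.001,0,0.02],[0,0,0],1],[[0,0,0.02],[0,0,0],1],[[0,0,0.017],[0,0,0],1],[[0,0,0.01],[0,0,0],1],[[0,0,0.005],[0,0,0],1],[[0,0,0],[0,0,0],1],[[0,0,0],[0,0,0],0.4],[[0,0,0],[0,0,0],0.4]]' && python3 -m inch '[[[0,0,0],[0,0,0],0.4],[[0,0,0],[0,0,0],0.4],[[0,0,0],[0,0,0],0.4],[[0,0,0],[0,0,0],0.4]]'; python3 -c "
from h import *
go(.44,-.0233,.067,75)"
```

```text
time: 13.4
tool_pos: [0.4404, -0.0242, 0.0686]
tool_rot: [0.001, 0.794, 0.608, 0.001]
contact_force: [-1.0, -2.0, 24.7]
gripper_width: 0.692
grasp_force: 31.8
time: 13.8
tool_pos: [0.4406, -0.0242, 0.0694]
tool_rot: [0.001, 0.794, 0.608, 0.001]
contact_force: [-1.7, 1.2, 6.4]
gripper_width: 0.666
grasp_force: 62.3
t 13.8 at [ 0.4406 -0.0242  0.0694] turn first [ 0.002 -0.    -0.002] then shift [ 0.0008 -0.0008  0.0024] F [-1.7  1.2  6.4] w 0.666 g 62.3
```

```bash
python3 -m inch '[[[0,0,-0.01],[0,0,0],0.4],[[0,0,-0.02],[0,0,0],0.4],[[0,0,-0.03],[0,0,0],0.4],[[0,0,-0.03],[0,0,0],0.4],[[0,0,-0.01],[0,0,0],0.4],[[0,0,0],[0,0,0],0.4]]'; python3 -c "
from h import *
go(.5614,.1578,.165,75)"
```

```text
time: 14.4
tool_pos: [0.4404, -0.0242, 0.1692]
tool_rot: [0.002, 0.794, 0.608, 0.001]
contact_force: [0.4, -0.1, -3.6]
gripper_width: 0.668
grasp_force: 64.6
t 14.4 at [ 0.4404 -0.0242  0.1692] turn first [ 0.004 -0.    -0.002] then shift [0.2071 0.0698 0.0042] F [ 0.4 -0.1 -3.6] w 0.668 g 64.6
```

```bash
python3 -m inch '[[[0.02,0.007,0],[0,0,0],0.4],[[0.034,0.011,0],[0,0,0],0.4],[[0.034,0.011,0],[0,0,0],0.4],[[0.034,0.011,0],[0,0,0],0.4],[[0.034,0.012,0],[0,0,0],0.4],[[0.031,0.011,0],[0,0,0],0.4],[[0.02,0.007,0.005],[0,0,0],0.4],[[0,0,0],[0,0,0],0.4]]' && python3 -m inch '[[[0,0,0],[0,0,0],0.4],[[0,0,0],[0,0,0],0.4]]'; python3 - <<'E'
from h import *
go(.5614,.1578,.0744,75)
im,d,p=snap('wrist','wr3.png'); w=cloud(d,p); X,Y,Z=w[...,0],w[...,1],w[...,2]
a=np.radians(-15); U=np.array([[np.cos(a),np.sin(a)],[-np.sin(a),np.cos(a)]])
m=(Z>.15)&(Z<.19)&(np.hypot(X-.5614,Y-.1578)<.05)
print('lid z',np.median(Z[m]))
m=(Z>.042)&(Z<.06)&(np.hypot(X-.5039,Y-.1732)<.055)
q=(w[m][:,:2]-[.5458,.2039])@U.T; q=q[q[:,1]<-.001]
print('box',len(q),np.percentile(q,[.5,99.5],axis=0).round(4))
E
```

```text
time: 15.2
tool_pos: [0.5602, 0.1593, 0.1589]
tool_rot: [-0.001, 0.793, 0.609, -0.002]
contact_force: [-0.2, -0.5, -3.8]
gripper_width: 0.667
grasp_force: 64.7
time: 15.4
tool_pos: [0.5599, 0.1568, 0.1608]
tool_rot: [-0.001, 0.794, 0.608, -0.001]
contact_force: [0.1, -0.4, -2.8]
gripper_width: 0.669
grasp_force: 64.7
t 15.4 at [0.5599 0.1568 0.1608] turn first [-0.002  0.001 -0.003] then shift [0.0013 0.0012 0.0864] F [ 0.1 -0.4 -2.8] w 0.669 g 64.7
lid z 0.1678703636498724
box 3995 [[-0.0564 -0.0748]
 [-0.0085 -0.0052]]
```

View pics/wr3.png

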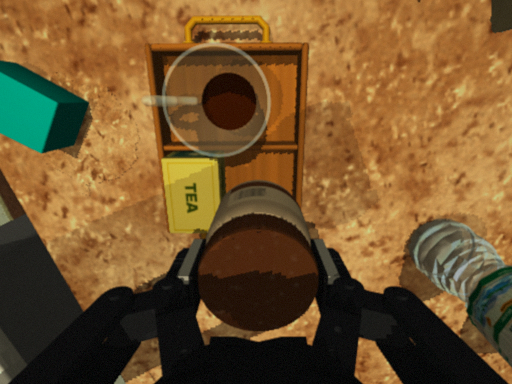

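Carton sits in the left of the compartment (190,195), the jar is held straight by its lid (258,270). Lowering it.

```bash
python3 -m inch '[[[0.001,0.001,0.02],[0,0,0],0.4],[[0,0,0.02],[0,0,0],0.4],[[0,0,0.015],[0,0,0],0.4],[[0,0,0.01],[0,0,0],0.4],[[0,0,0.005],[0,0,0],0.4],[[0,0,0.005],[0,0,0],0.4],[[0,0,0.003],[0,0,0],0.4],[[0,0,0],[0,0,0],0.4]]'; python3 -c "
from h import *
go(.5614,.1578,.0744,75)"
```

```text
time: 16.25
tool_pos: [0.5623, 0.1583, 0.0844]
tool_rot: [0.0, 0.794, 0.608, 0.0]
contact_force: [-0.7, 0.5, -3.5]
gripper_width: 0.667
grasp_force: 64.7
t 16.25 at [0.5623 0.1583 0.0844] turn first [ 0.    -0.    -0.002] then shift [-0.0007 -0.0007  0.01  ] F [-0.7  0.5 -3.5] w 0.667 g 64.7
```

```bash
python3 -m inch '[[[0,-0.0005,0.004],[0,0,0],0.4],[[0,0,0.003],[0,0,0],0.4],[[0,0,0.002],[0,0,0],0.4],[[0,0,0.001],[0,0,0],0.4],[[0,0,0.001],[0,0,0],0.4],[[0,0,0],[0,0,0],0.4]]'; python3 -c "
from h import *
go(.5614,.1578,.0744,75)"
```

```text
time: 16.85
tool_pos: [0.5616, 0.1585, 0.0745]
tool_rot: [-0.0, 0.794, 0.608, -0.0]
contact_force: [-4.6, -1.7, 4.9]
gripper_width: 0.66
grasp_force: 65.9
t 16.85 at [0.5616 0.1585 0.0745] turn first [-0.001  0.    -0.002] then shift [-0.0007 -0.0001  0.0001] F [-4.6 -1.7  4.9] w 0.66 g 65.9
```

```bash
python3 -m inch '[[[0,0,0],[0,0,0],0.85],[[0,0,0],[0,0,0],0.85],[[0,0,0],[0,0,0],0.85],[[0,0,0],[0,0,0],0.85],[[0,0,-0.01],[0,0,0],0.85],[[0,0,-0.02],[0,0,0],0.85],[[0,0,-0.03],[0,0,0],0.85],[[0,0,-0.04],[0,0,0],0.85]]' && python3 -m inch '[[[0,0,-0.04],[0,0,0],1],[[0,0,-0.04],[0,0,0],1],[[-0.045,0,0],[0,0,0],1],[[-0.045,0,0],[0,0,0],1],[[-0.045,0,0],[0,0,0],1],[[0,0,0],[0,0,0],1],[[0,0,0],[0,0,0],1]]'; python3 - <<'E'
from h import *
im,d,p=snap('wrist','wr4.png'); w=cloud(d,p); X,Y,Z=w[...,0],w[...,1],w[...,2]
a=np.radians(-15); U=np.array([[np.cos(a),np.sin(a)],[-np.sin(a),np.cos(a)]])
q=(w[...,:2]-[.5458,.2039])@U.T
m=(Z>.042)&(Z<.06)&(q[...,0]<-.006)&(abs(q[...,1]+.04)<.042)&(q[...,0]>-.0605)
print('box',np.median(Z[m]),np.percentile(q[m],[.5,99.5],axis=0).round(4))
m=(Z>.074)&(Z<.092)&(np.hypot(q[...,0]-.027,q[...,1]+.04)<.038)
print('jar',np.median(Z[m]),np.std(Z[m]),cv2.minEnclosingCircle((q[m]*1000).astype(np.float32)))
go(.42,-.29,.25,75)
E
```

```text
time: 17.65
tool_pos: [0.5604, 0.1582, 0.173]
tool_rot: [-0.001, 0.794, 0.608, -0.002]
contact_force: [1.2, -0.5, 0.5]
gripper_width: 0.848
grasp_force: 0.0
time: 18.35
tool_pos: [0.5265, 0.0274, 0.2541]
tool_rot: [0.0, 0.795, 0.607, 0.001]
contact_force: [0.5, 0.6, 0.1]
gripper_width: 1.002
grasp_force: 0.0
box 0.049272451764565454 [[-0.0565 -0.0756]
 [-0.0086 -0.0055]]
jar 0.08134935031651774 0.0008706056424671341 ((26.614131927490234, -39.70443344116211), 29.779586791992188)
t 18.4 at [0.5266 0.0282 0.254 ] turn first [ 0.001 -0.001 -0.003] then shift [-0.335  -0.0206  0.004 ] F [ 0.6  0.1 -0.8] w 0.997 g 0.0
```

View pics/wr4.png

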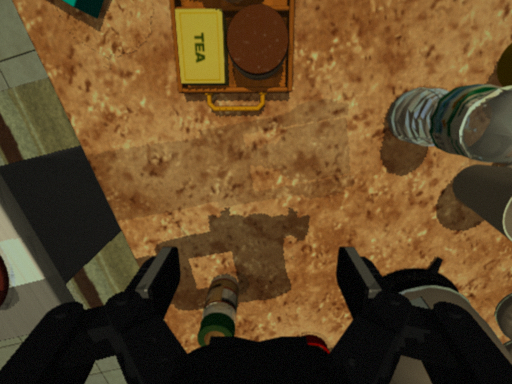

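Carton (201,47) and jar (258,40) stand side by side in the compartment, heights .049/.081 as they should be. Now to the strainer.

```bash
python3 -m inch '[[[-0.042,-0.005,0],[0,0,0.14],0.6],[[-0.041,-0.010,0],[0,0,0.14],0.6],[[-0.041,-0.015,0],[0,0,0.14],0.6],[[-0.037,-0.019,0],[0,0,0.14],0.6],[[-0.034,-0.025,0],[0,0,0.14],0.6],[[-0.031,-0.029,0],[0,0,0.14],0.6],[[-0.027,-0.033,0],[0,0,0.14],0.6],[[-0.023,-0.036,0],[0,0,0.14],0.6]]' && python3 -m inch '[[[0,0,0],[0,0,0.12],0.6],[[0,0,0],[0,0,0.12],0.6],[[0,0,0],[0,0,0.12],0.6],[[0,0,0],[0,0,0],0.6]]'; python3 -c "
from h import *
go(.385,-.285,.2,-10)"
```

```text
time: 19.2
tool_pos: [0.2592, -0.0433, 0.2535]
tool_rot: [-0.002, 0.996, 0.09, -0.004]
contact_force: [-42.9, 9.8, 13.0]
gripper_width: 0.598
grasp_force: 0.0
time: 19.6
tool_pos: [0.2612, -0.0434, 0.254]
tool_rot: [-0.0, 0.996, -0.085, -0.001]
contact_force: [0.5, 0.1, 0.7]
gripper_width: 0.6
grasp_force: 0.0
t 19.6 at [ 0.2612 -0.0434  0.254 ] turn first [-0.     0.003  0.004] then shift [0.1639 0.2164 0.054 ] F [0.5 0.1 0.7] w 0.6 g 0.0
```

I mis-signed the sideways shifts in the turning frame; the arm ended near itself but free. Correcting.

```bash
python3 -m inch '[[[0.015,0.02,0],[0,0,0],0.6],[[0.03,0.039,0],[0,0,0],0.6],[[0.03,0.039,0],[0,0,0],0.6],[[0.03,0.039,0],[0,0,0],0.6],[[0.03,0.039,0.01],[0,0,0],0.6],[[0.029,0.04,0.02],[0,0,0],0.6],[[0,0,0.02],[0,0,0],0.6],[[0,0,0],[0,0,0],0.6]]' && python3 -m inch '[[[0,0,0],[0,0,0],0.6],[[0,0,0],[0,0,0],0.6]]'; python3 - <<'E'
from h import *
go(.385,-.285,.2,-10)
im,d,p=snap('wrist','wr5.png'); w=cloud(d,p); np.savez('wr5.npz',w=w,im=im); X,Y,Z=w[...,0],w[...,1],w[...,2]
hsv=cv2.cvtColor(im,cv2.COLOR_RGB2HSV)
m=((hsv[...,0]<7)|(hsv[...,0]>173))&(hsv[...,1]>150)&(Z>.005)&(Z<.04)&(np.hypot(X-.48,Y+.3)<.12)
P=w[m]; print(len(P),P.min(0),P.max(0))
h=m&(Z>.017)&(X<.47); P=w[h]; c=P[:,:2].mean(0); u=np.linalg.svd(P[:,:2]-c,full_matrices=False)[2][0]; u*=np.sign(u[0])
print('handle yaw',np.degrees(np.arctan2(u[1],u[0])),'c',c,'zmed',np.median(P[:,2]))
t=(P[:,:2]-c)@u; s=(P[:,:2]-c)@[-u[1],u[0]]; print('along',t.min(),t.max(),'across',np.percentile(s,[1,50,99]))
b=m&(X>.48); P=w[b]; print('bowl circ',cv2.minEnclosingCircle((P[:,:2]*1000).astype(np.float32)))
k=(Z>.03)&(X>.5)&(np.abs(Y+.31)<.06); print('above bowl',w[k].min(0) if k.any() else None)
E
```

```text
time: 20.4
tool_pos: [0.383, -0.2812, 0.2003]
tool_rot: [-0.003, 0.996, -0.085, -0.005]
contact_force: [-1.0, 0.9, 0.1]
gripper_width: 0.599
grasp_force: 0.0
time: 20.6
tool_pos: [0.3843, -0.2819, 0.2062]
tool_rot: [0.001, 0.996, -0.085, -0.0]
contact_force: [-0.6, -0.3, 1.1]
gripper_width: 0.6
grasp_force: 0.0
t 20.6 at [ 0.3843 -0.2819  0.2062] turn first [0.002 0.    0.003] then shift [0.0012 0.0029 0.0062] F [-0.6 -0.3  1.1] w 0.6 g 0.0
3008 [ 0.39447807 -0.34889499  0.00501827] [ 0.55536623 -0.28008878  0.02709651]
handle yaw -12.27304508271699 c [ 0.4315091  -0.29470869] zmed 0.023706384010609174
along -0.03711925559080699 0.040260286581959875 across [-6.83796599e-03  2.94505469e-05  6.81999569e-03]
bowl circ ((517.8388061523438, -313.85504150390625), 39.44102096557617)
above bowl None
```

View pics/wr5.png

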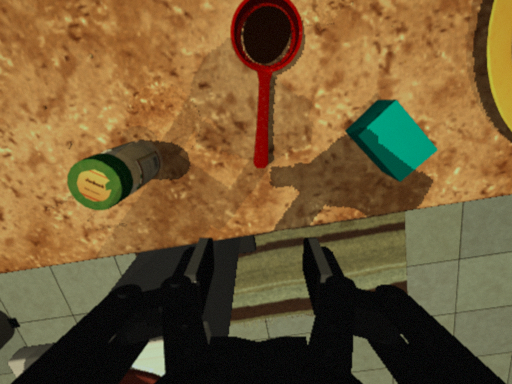

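Strainer seen clean: bowl (267,35), handle down to (261,165); free around the handle.

```bash
python3 - <<'E'
from h import *
w=np.load('top1.npz')['w']; X,Y,Z=w[...,0],w[...,1],w[...,2]
k=(Z>.05)&(X>.5)&(X<.8)&(np.abs(Y+.31)<.06); P=w[k]; o=P[np.argsort(P[:,0])][:6]; print(o.round(3).tolist())
go(.4305,-.2946,.06,-12.3)
E
```

```text
[[0.575, -0.29, 0.116], [0.575, -0.296, 0.143], [0.575, -0.299, 0.141], [0.576, -0.291, 0.139], [0.576, -0.302, 0.139], [0.576, -0.306, 0.135]]
t 20.65 at [ 0.3843 -0.282   0.2065] turn first [ 0.002 -0.     0.043] then shift [0.0478 0.0025 0.1465] F [-0.1  0.3 -0.6] w 0.6 g 0.0
```

```bash
python3 -m inch '[[[0,0,0],[0,0,0.041],0.6],[[0.024,0.001,0.02],[0,0,0],0.6],[[0.0237,0.0015,0.03],[0,0,0],0.6],[[0,0,0.03],[0,0,0],0.6],[[0,0,0.03],[0,0,0],0.6],[[0,0,0.03],[0,0,0],0.6],[[0,0,0],[0,0,0],0.6],[[0,0,0],[0,0,0],0.6]]'; python3 -c "
from h import *
go(.4305,-.2946,.03,-12.3)"
```

```text
time: 21.45
tool_pos: [0.4299, -0.2948, 0.0657]
tool_rot: [0.0, 0.994, -0.106, -0.001]
contact_force: [0.9, -0.5, 0.4]
gripper_width: 0.599
grasp_force: 0.0
t 21.45 at [ 0.4299 -0.2948  0.0657] turn first [0.001 0.001 0.001] then shift [ 0.0006 -0.0003  0.0357] F [ 0.9 -0.5  0.4] w 0.599 g 0.0
```

```bash
python3 -m inch '[[[0.0005,0,0.012],[0,0,0],0.6],[[0,0,0.012],[0,0,0],0.6],[[0,0,0.009],[0,0,0],0.6],[[0,0,0.002],[0,0,0],0.4],[[0,0,0],[0,0,0],0.25],[[0,0,0],[0,0,0],0.25],[[0,0,0],[0,0,0],0.2],[[0,0,0],[0,0,0],0]]' && python3 -m inch '[[[0,0,0],[0,0,0],0],[[0,0,0],[0,0,0],0],[[0,0,0],[0,0,0],0],[[0,0,0],[0,0,0],0],[[0,0,0],[0,0,0],0]]'; python3 -c "
from h import *
go(.4305,-.2946,.03,-12.3)"
```

```text
time: 22.25
tool_pos: [0.43, -0.2951, 0.0297]
tool_rot: [0.0, 0.994, -0.107, -0.001]
contact_force: [0.2, -0.2, 1.1]
gripper_width: 0.118
grasp_force: 58.4
time: 22.75
tool_pos: [0.4299, -0.295, 0.0294]
tool_rot: [0.0, 0.994, -0.107, -0.001]
contact_force: [1.4, -0.4, 0.8]
gripper_width: 0.123
grasp_force: 58.4
t 22.75 at [ 0.4299 -0.295   0.0294] turn first [0.    0.002 0.   ] then shift [ 0.0005 -0.0005 -0.0006] F [ 1.4 -0.4  0.8] w 0.123 g 58.4
```

```bash
python3 -m inch '[[[0,0,-0.01],[0,0,0],0],[[-0.002,0,-0.02],[0,0,0],0],[[-0.004,0,-0.025],[0,0,0],0],[[-0.004,0,-0.03],[0,0,0],0],[[-0.004,0,-0.03],[0,0,0],0],[[-0.004,0,-0.03],[0,0,0],0],[[-0.004,0,-0.03],[0,0,0],0],[[0,0,-0.015],[0,0,0],0]]' && python3 -m inch '[[[0,0,0],[0,0,-0.1],0],[[0,0,0],[0,0,-0.1],0],[[0,0,0],[0,0,-0.1],0],[[0,0,0],[0,0,-0.09],0],[[0,0,0],[0,0,0],0]]'; python3 -c "
from h import *
go(.461,.2255,.2,10)"
```

```text
time: 23.55
tool_pos: [0.4092, -0.2908, 0.2229]
tool_rot: [0.001, 0.994, -0.107, 0.0]
contact_force: [0.9, -0.4, -0.2]
gripper_width: 0.124
grasp_force: 58.4
time: 24.05
tool_pos: [0.4085, -0.2899, 0.2186]
tool_rot: [-0.001, 0.996, 0.088, -0.002]
contact_force: [0.8, 0.3, -0.2]
gripper_width: 0.126
grasp_force: 58.4
t 24.05 at [ 0.4085 -0.2899  0.2186] turn first [-0.002  0.004  0.001] then shift [ 0.1412 -0.4985  0.0186] F [ 0.8  0.3 -0.2] w 0.126 g 58.4
```

```bash
python3 -m inch '[[[0.005,-0.017,0],[0,0,0],0],[[0.009,-0.033,0],[0,0,0],0],[[0.009,-0.033,0],[0,0,0],0],[[0.009,-0.033,0],[0,0,0],0],[[0.009,-0.033,0],[0,0,0],0],[[0.009,-0.033,0],[0,0,0],0],[[0.009,-0.033,0],[0,0,0],0],[[0.009,-0.033,0],[0,0,0],0]]' && python3 -m inch '[[[0.009,-0.033,0],[0,0,0],0],[[0.009,-0.033,0],[0,0,0],0],[[0.009,-0.033,0],[0,0,0],0],[[0.009,-0.033,0],[0,0,0],0],[[0.009,-0.033,0],[0,0,0],0],[[0.009,-0.033,0],[0,0,0],0],[[0.009,-0.033,0],[0,0,0],0],[[0.005,-0.02,0],[0,0,0],0]]' && python3 -m inch '[[[0.005,0,0],[0,0,0],0],[[0,0,0],[0,0,0],0],[[0,0,0],[0,0,0],0]]'; python3 - <<'E'
from h import *
go(.461,.2255,.1345,10)
for n in ('wrist','top'):
    im,d,p=snap(n,'a_%s.png'%n); w=cloud(d,p); np.savez('a_%s.npz'%n,w=w,im=im); X,Y,Z=w[...,0],w[...,1],w[...,2]
    hsv=cv2.cvtColor(im,cv2.COLOR_RGB2HSV)
    m=((hsv[...,0]<7)|(hsv[...,0]>173))&(hsv[...,1]>150)&(Z>.15)&(Z<.26)&(np.hypot(X-.55,Y-.24)<.06)
    P=w[m]
    if len(P)<10: print(n,len(P)); continue
    print(n,len(P),P.min(0),P.max(0),'z',np.percentile(P[:,2],[5,50,95,99]).round(4),cv2.minEnclosingCircle((P[:,:2]*1000).astype(np.float32)))
    r=P[P[:,2]>np.percentile(P[:,2],50)]; A=np.c_[r[:,:2],np.ones(len(r))]; print('tilt',np.linalg.lstsq(A,r[:,2],rcond=None)[0])
    m=(Z>.085)&(Z<.1)&(np.hypot(X-.555,Y-.242)<.045); print('rim',m.sum(), cv2.minEnclosingCircle((w[m][:,:2]*1000).astype(np.float32)) if m.sum()>10 else '')
E
```

```text
time: 24.85
tool_pos: [0.4318, -0.0319, 0.2192]
tool_rot: [-0.001, 0.996, 0.087, -0.001]
contact_force: [-0.2, 0.0, 0.0]
gripper_width: 0.123
grasp_force: 58.5
time: 25.65
tool_pos: [0.4543, 0.2276, 0.2191]
tool_rot: [-0.001, 0.996, 0.088, -0.002]
contact_force: [0.9, -0.6, 0.0]
gripper_width: 0.12
grasp_force: 58.5
time: 25.95
tool_pos: [0.46, 0.2252, 0.2192]
tool_rot: [-0.0, 0.996, 0.087, -0.002]
contact_force: [-0.0, -0.2, 0.1]
gripper_width: 0.118
grasp_force: 58.5
t 25.95 at [0.46   0.2252 0.2192] turn first [-0.001  0.003  0.   ] then shift [ 0.001  -0.0002  0.0847] F [-0.  -0.2  0.1] w 0.118 g 58.5
wrist 13821 [0.49037424 0.20765396 0.18837613] [0.58431511 0.27699676 0.21330407] z [0.1919 0.2024 0.2115 0.2122] ((537.8355102539062, 239.4680633544922), 48.030235290527344)
tilt [-0.04484723 -0.00944497  0.23569076]
rim 30 ((537.32421875, 215.345458984375), 12.279353141784668)
top 219 [0.4907937  0.20652037 0.18975316] [0.59562481 0.27643165 0.21619167] z [0.1924 0.2109 0.2146 0.2159] ((543.1844482421875, 242.3258056640625), 53.24364471435547)
tilt [-0.00741513  0.00713908  0.21505613]
rim 58 ((549.259521484375, 241.1768798828125), 39.20510482788086)
```

View pics/a_wrist.png

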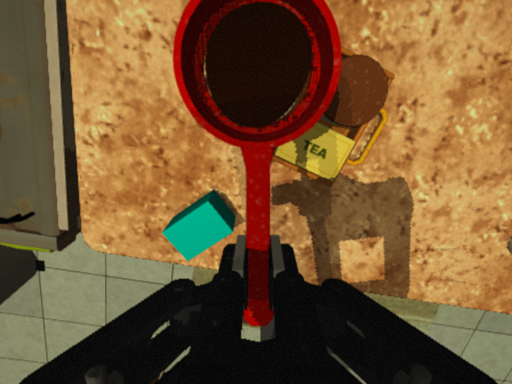

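Bowl (257,65) is held level over the mug; carton and jar visible in the caddy behind it (320,150), (360,90). Fit the bowl's outer circle to centre it finely.

```bash
python3 - <<'E'
from h import *
from scipy.optimize import least_squares
z=np.load('a_wrist.npz'); im=z['im']; w=z['w']; p=manip.camera_params('wrist')
hsv=cv2.cvtColor(im,cv2.COLOR_RGB2HSV)
m=(((hsv[...,0]<7)|(hsv[...,0]>173))&(hsv[...,1]>150)).astype(np.uint8); m[180:]=0; m[:,:150]=0; m[:,360:]=0
c=max(cv2.findContours(m,0,cv2.CHAIN_APPROX_NONE)[0],key=len)[:,0].astype(float)
c=c[(c[:,1]>2)&(c[:,1]<125)]
K=np.array(p['camera_matrix']); r=R.from_rotvec(np.ravel(p['rvec'])).as_matrix(); t=np.ravel(p['tvec'])
ray=np.c_[(c-[K[0,2],K[1,2]])/[K[0,0],K[1,1]],np.ones(len(c))]@r; o=-r.T@t
for zz in (.209,.2125):
    P=(o+ray*((zz-o[2])/ray[:,2])[:,None])[:,:2]
    P=P[np.hypot(*(P-[.5536,.2417]).T)>.028]
    s=least_squares(lambda v:np.hypot(P[:,0]-v[0],P[:,1]-v[1])-v[2],[.55,.24,.034],loss='soft_l1',f_scale=.001)
    print(zz,s.x.round(4),len(P))
# tilt along handle/bowl-rim from red points
X,Y,Z=w[...,0],w[...,1],w[...,2]; red=((hsv[...,0]<7)|(hsv[...,0]>173))&(hsv[...,1]>150)
h=red&(np.hypot(X-.48,Y-.229)<.03)&(Z>.19)&(Z<.23)&(np.mgrid[:384,:512][0]<235)
a=np.radians(10); l=(w[h][:,:2]-[.46,.2252])@[np.cos(a),np.sin(a)]; print('handle slope',np.polyfit(l,w[h][:,2],1), l.min(),l.max())
go(.46,.2252,.2192,10)
E
```

```text
0.209 [0.5549 0.2419 0.035 ] 245
0.2125 [0.5546 0.2418 0.0341] 245
handle slope [-0.03763663  0.21288197] 0.018066646067977497 0.050311091826967524
t 26.05 at [0.4602 0.2249 0.2194] turn first [-0.001  0.003 -0.   ] then shift [-0.0002 -0.0003  0.0002] F [-0.2  0.1 -1.3] w 0.124 g 58.5
```

```bash
python3 -m inch '[[[0,0,0.01],[0,0,0],0],[[0,0,0.015],[0,0,0],0],[[0,0,0.015],[0,0,0],0],[[0,0,0.012],[0,0,0],0],[[0,0,0.01],[0,0,0],0],[[0,0,0.008],[0,0,0],0],[[0,0,0.006],[0,0,0],0],[[0,0,0.004],[0,0,0],0]]' && python3 -m inch '[[[0,0,0],[0,0,0],0],[[0,0,0],[0,0,0],0],[[0,0,0],[0,0,0],0],[[0,0,0],[0,0,0],0],[[0,0,0],[0,0,0],0],[[0,0,0],[0,0,0],0],[[0,0,0],[0,0,0],0],[[0,0,0],[0,0,0],0]]'; python3 - <<'E'
from h import *
go(.46,.2252,.139,10)
im,d,p=snap('scene'); w=cloud(d,p); X,Y,Z=w[...,0],w[...,1],w[...,2]
hsv=cv2.cvtColor(im,cv2.COLOR_RGB2HSV)
m=((hsv[...,0]<7)|(hsv[...,0]>173))&(hsv[...,1]>150)&(Z>.09)&(Z<.15)&(np.hypot(X-.555,Y-.242)<.05)
P=w[m]; print(len(P),np.percentile(P,[1,50,99],axis=0).round(4) if len(P) else '')
v,u=np.where(np.hypot(X-.545,Y-.22)<.1); c=im[max(v.min()-10,0):v.max()+10,max(u.min()-10,0):u.max()+10]
cv2.imwrite('pics/fin.png',cv2.resize(c[:,:,::-1],None,fx=5,fy=5)[:600,:800])
im,d,p=snap('wrist'); w=cloud(d,p); X,Y,Z=w[...,0],w[...,1],w[...,2]; hsv=cv2.cvtColor(im,cv2.COLOR_RGB2HSV)
m=((hsv[...,0]<7)|(hsv[...,0]>173))&(hsv[...,1]>150)&(Z>.09)&(Z<.15)&(np.hypot(X-.555,Y-.242)<.04)
P=w[m]; print('wrist',np.percentile(P,[1,50,98],axis=0).round(4))
E
```

```text
time: 26.85
tool_pos: [0.4601, 0.2258, 0.1389]
tool_rot: [-0.0, 0.996, 0.088, -0.002]
contact_force: [0.1, -0.3, -0.7]
gripper_width: 0.121
grasp_force: 58.5
time: 27.65
tool_pos: [0.4601, 0.2258, 0.1395]
tool_rot: [-0.0, 0.996, 0.088, -0.001]
contact_force: [0.5, 0.4, -0.4]
gripper_width: 0.12
grasp_force: 58.5
t 27.65 at [0.4601 0.2258 0.1395] turn first [-0.001  0.003  0.001] then shift [-0.0002  0.0005  0.0005] F [ 0.5  0.4 -0.4] w 0.12 g 58.5
132 [[0.5101 0.2031 0.1134]
 [0.5491 0.2394 0.126 ]
 [0.5903 0.2734 0.1343]]
wrist [[0.5176 0.2099 0.1111]
 [0.5538 0.2412 0.1221]
 [0.5818 0.2753 0.1319]]
```

View pics/fin.png

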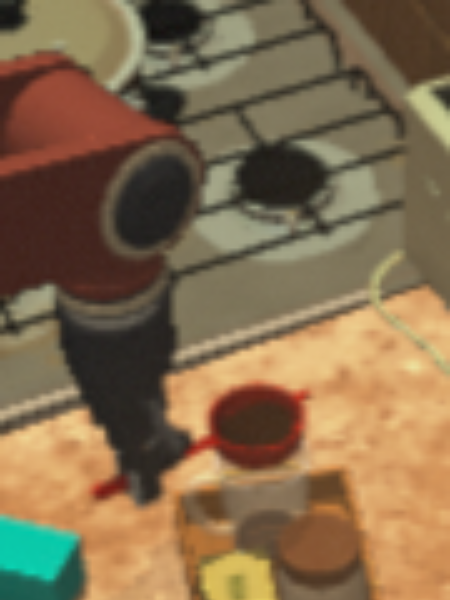

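The bowl (257,425) sits just above the clear mug, with a visible gap; the underside is about 13 mm above the rim. Lower 3 mm, hold, and hand in.

```bash
python3 -m inch '[[[0,0,0.001],[0,0,0],0],[[0,0,0.001],[0,0,0],0],[[0,0,0.001],[0,0,0],0],[[0,0,0],[0,0,0],0],[[0,0,0],[0,0,0],0],[[0,0,0],[0,0,0],0],[[0,0,0],[0,0,0],0],[[0,0,0],[0,0,0],0]]' && python3 -c "
from h import *
go(.46,.2252,.136,10); print(manip.job_done())"
```

```text
time: 28.55
tool_pos: [0.4601, 0.2258, 0.1365]
tool_rot: [-0.0, 0.996, 0.088, -0.001]
contact_force: [-0.2, 0.3, -0.1]
gripper_width: 0.121
grasp_force: 58.5
t 28.55 at [0.4601 0.2258 0.1365] turn first [-0.001  0.003  0.001] then shift [-0.0002  0.0005  0.0005] F [-0.2  0.3 -0.1] w 0.121 g 58.5
the job is handed in; nothing more can be done
None
```

I handed the job in at 28.6 s with no verdict returned: the carton and jar stand side by side in the caddy, and the strainer is held still over the mug, about 1 cm above the rim and centred to about 1 mm by my measurements; one mis-signed move swung the arm in toward its base and briefly read about 45 N of wrist force, with no failure reported.

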